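Put away the counted cash by kind

ROBOT

A 7-joint arm with a two-finger parallel gripper is mounted at the origin on the work surface. World frame = base frame: x ahead of the robot, y to its left, z up, the work surface at z = 0. Lengths are in m, angles in rad, forces in N, time in s.
With the tool pointing down it reaches from about 0.375 to 0.925 m from the base axis. Payload 3.1 kg.
Tool frame: the origin (TCP) lies between the finger pads; the fingertips stand 8 mm ahead of it and the grasp point (between the pads) lies 11 mm behind it (ctrl.tips_ahead is the distance from the TCP to the fingertips, in m); z points along the fingers, y is the line along which they close (so a half turn about z gives the same grasp; the last joint's range is limited). The gripper opens to 85 mm and grips with 20 to 120 N. Pads are 22 mm wide; open, the fingers measure 114 mm over their backs; the gripper's body (76 mm by 85 mm) begins 54 mm behind the grasp point. The pads swing forward as they close: fully open they stand 13 mm farther back than shut.
Start: joints at [-1.277, 0.383, 0.044, 1.598, -0.018, 1.161, -0.05], TCP at [0.248, 0.601, 0.239] pointing down, gripper open.
Joint ranges: [-2.61, 2.61], [-0.41, 2.15], [-1.48, 1.57], [0, 2.5], [-1.57, 4.71], [0.05, 1.97], [-2.85, 2.85]. Speed limits (rad/s): [2.79, 2.79, 3.14, 3.14, 3.14, 3.14, 3.14].

INTERFACE

Orientations are given as a rotation vector (axis times angle).
In Python, from bench import ctrl gives the robot as it stands.
- The arm moves only by the tool move_arm, never from a script. Its arguments are lists of equal length, an entry for each row: "dp": the shift along the tool's x, y, z each as a share of 20 mm, from -1 to 1, a list of three; "roll": the turn about the tool's z as a share of 0.08 rad, from -1 to 1; "hand": the opening, from -1 (shut) to 1 (fully open). In form: {"dp": [[tx, ty, tz], ...], "roll": [roll, ...], "hand": [hand, ...]}. A call has 1 to 12 rows; each row shifts and turns the commanded pose from where the row before left it, along the tool's axes as they then stand; what a row does not reach is not made up. A row lasts 1/10 s, in which the tool goes at most 50 mm and 8.59 degrees, less where a joint would pass 70% of its speed; a pose out of reach is approached as far as the arm can. A call with a number of a shift or a turn outside -1 to 1 is refused whole. A call with a gripper value outside its range is refused whole. The fingers move at their own pace and stop on an object; "force" is the grip in N (left out, the last holds). Time passes only in rows, so rows that do not move let the fingers close. It gives the time, the measured TCP pose, the force, the opening and the grip force at its end, in the units of the state.
- ctrl.observe(): the state, without advancing time (a new reading comes with each control period).
- ctrl.capture(name): name is "scene" or "top" or "wrist"; returns the picture (384x512x3 uint8, red, green, blue); there is no depth.
- ctrl.camera_info(name): a dict with "camera_matrix" (3x3 intrinsics, pixels), "world_from_camera" (4x4, takes a point from camera to world coordinates). Camera axes: x right, y down, z forward; pixel columns grow to the right and rows downward; lengths in m; the calibration is good to about 2 mm. A picture is of the moment at which its call begins: read the wrist's pose just before it. camera_info takes no time and is no camera call; for the wrist camera it gives the pose at the moment of the call.
- ctrl.finish_job(): hands the job in; it is judged then, once.
The state is a dict: "t": time; "joints": joint angles; "joint_vel": joint speeds; "effort": joint torques, N m; "position": TCP position; "tcp_rot": TCP orientation; "contact_force": force on the tool from outside, world axes, zero at the start; "ft_torque": the same for the moment, N m; "grip_width": finger opening in m; "finger_force": force on a finger pad.
Only numpy, scipy, OpenCV 4.12 (cv2) and the standard library are available. Lean on these libraries where they do the work, as an engineer would, in place of code of your own. Each camera call takes 0.05 s, during which the arm holds its last target. There are 200 camera calls.

TASK

Sort the counted cash on the desk into the three white trays: the long note bundle into the long single tray, the two short note bundles into the tray with two lanes, one to a lane, and the two coin rolls into the little tray with two square bays, one to a bay. Leave every bundle standing on its long edge and every roll standing on its end, flat on the tray floor rather than propped on a rim, and do not disturb the rubber stamp and the sponge cup standing between the trays.

Things in the scene. Friction and masses are not known exactly. Their poses are not given: they have to be found in the camera images.
- long_bundle_c (a point): Loose. Large-note bundle: rigid block of banknotes in plain note colour with TWO white paper bands, standing on its long edge; sizes in mm: 144 long (x) by 30 thick (y) by 72 high (z), about 0.33 kg. This point is its centre, 36 above its underside; x runs along its length, z up.
- short_bundle_a_c (a point): Loose. Small-note bundle: rigid block of banknotes in plain note colour with ONE white paper band round its middle, standing on its long edge; sizes in mm: 112 long (x) by 30 thick (y) by 60 high (z), about 0.2 kg. This point is its centre, 30 above its underside; x runs along its length, z up. Identical to the other small-note bundle.
- short_bundle_b_c (a point): Loose. Small-note bundle: rigid block of banknotes in plain note colour with ONE white paper band round its middle, standing on its long edge; sizes in mm: 112 long (x) by 30 thick (y) by 60 high (z), about 0.2 kg. This point is its centre, 30 above its underside; x runs along its length, z up. Identical to the other small-note bundle.
- coin_roll_a_c (a point): Loose. Coin roll: paper-wrapped solid cylinder standing on its end, sizes in mm: 26 diameter by 56 high, about 0.2 kg, steel coin visible on top. This point is its centre, 28 above its underside; z is its axis, up. Identical to the other coin roll.
- coin_roll_b_c (a point): Loose. Coin roll: paper-wrapped solid cylinder standing on its end, sizes in mm: 26 diameter by 56 high, about 0.2 kg, steel coin visible on top. This point is its centre, 28 above its underside; z is its axis, up. Identical to the other coin roll.
- long_tray: Fixed white plastic tray. Origin: centre of its underside on the table, z up. Floor 4 thick, rim and dividing wall 4 thick, their top 12 above the table. One long lane, 172 (x) by 58 (y) inside, 180 by 66 outside, centred on the origin (sizes in mm). Takes the long bundle lengthways along x.
- short_tray: Fixed white plastic tray. Origin: centre of its underside on the table, z up. Floor 4 thick, rim and dividing wall 4 thick, their top 12 above the table. Two lanes side by side, each 140 (x) by 58 (y) inside, centred at y = +31 and y = -31 in the tray's frame; 148 by 128 outside (sizes in mm). Takes one short bundle in each lane, lengthways along x.
- coin_tray: Fixed white plastic tray. Origin: centre of its underside on the table, z up. Floor 4 thick, rim and dividing wall 4 thick, their top 12 above the table. Two square bays side by side, each 56 by 56 inside, centred at y = +30 and y = -30 in the tray's frame; 64 (x) by 124 (y) outside (sizes in mm). Takes one coin roll in each bay.
- stamp: Bystander, loose: dark wooden rubber stamp standing upright between two trays, 34 diameter by 71 high (mm), origin at the centre of its underside. Leave it alone.
- moistener: Bystander, loose: low black round sponge cup with a white top between two trays, 54 diameter by 27 high (mm), origin at the centre of its underside. Leave it alone.
Things that resemble listed ones, but are neither listed nor needed, are in the scene too. What is shaped like the short_tray but pink or turquoise is not meant.

How it is judged:
At the end, for the whole second after the job is handed in: Long bundle centred within 15 mm in the long tray; short bundles in different lanes of the two-lane tray, each within 15 mm of its lane's centre; rolls in different bays, within 16 mm of the bay's centre; all on the tray floor (height within 4 mm), upright within 0.1 rad, at rest (x of long_bundle_c in the frame of long_tray between -0.0155 and 0.0155 m and y of long_bundle_c in the frame of long_tray between -0.0155 and 0.0155 m and z of long_bundle_c in the frame of long_tray between 0.036 and 0.044 m and (((x of short_bundle_a_c in the frame of short_tray between -0.0155 and 0.0155 m and y of short_bundle_a_c in the frame of short_tray between 0.0155 and 0.0465 m and z of short_bundle_a_c in the frame of short_tray between 0.03 and 0.038 m) and (x of short_bundle_b_c in the frame of short_tray between -0.0155 and 0.0155 m and y of short_bundle_b_c in the frame of short_tray between -0.0465 and -0.0155 m and z of short_bundle_b_c in the frame of short_tray between 0.03 and 0.038 m)) or ((x of short_bundle_a_c in the frame of short_tray between -0.0155 and 0.0155 m and y of short_bundle_a_c in the frame of short_tray between -0.0465 and -0.0155 m and z of short_bundle_a_c in the frame of short_tray between 0.03 and 0.038 m) and (x of short_bundle_b_c in the frame of short_tray between -0.0155 and 0.0155 m and y of short_bundle_b_c in the frame of short_tray between 0.0155 and 0.0465 m and z of short_bundle_b_c in the frame of short_tray between 0.03 and 0.038 m))) and (((x of coin_roll_a_c in the frame of coin_tray between -0.0165 and 0.0165 m and y of coin_roll_a_c in the frame of coin_tray between 0.0135 and 0.0465 m and z of coin_roll_a_c in the frame of coin_tray between 0.028 and 0.036 m) and (x of coin_roll_b_c in the frame of coin_tray between -0.0165 and 0.0165 m and y of coin_roll_b_c in the frame of coin_tray between -0.0465 and -0.0135 m and z of coin_roll_b_c in the frame of coin_tray between 0.028 and 0.036 m)) or ((x of coin_roll_a_c in the frame of coin_tray between -0.0165 and 0.0165 m and y of coin_roll_a_c in the frame of coin_tray between -0.0465 and -0.0135 m and z of coin_roll_a_c in the frame of coin_tray between 0.028 and 0.036 m) and (x of coin_roll_b_c in the frame of coin_tray between -0.0165 and 0.0165 m and y of coin_roll_b_c in the frame of coin_tray between 0.0135 and 0.0465 m and z of coin_roll_b_c in the frame of coin_tray between 0.028 and 0.036 m))) and angle between each of long_bundle_c, short_bundle_a_c, short_bundle_b_c, coin_roll_a_c, coin_roll_b_c's own z axis and vertical below 0.1 rad and linear speed of each of long_bundle, short_bundle_a, short_bundle_b, coin_roll_a, coin_roll_b below 0.02 m/s and angular speed of each of long_bundle, short_bundle_a, short_bundle_b, coin_roll_a, coin_roll_b below 0.2 rad/s); the robot touches nothing.
It fails at once if the rubber stamp is moved by more than 20 mm or tipped over (distance of stamp from where it was at the start of the episode above 0.02 m or angle between stamp's own z axis and vertical above 0.4 rad).
It fails at once if the sponge cup is moved by more than 20 mm or tipped over (distance of moistener from where it was at the start of the episode above 0.02 m or angle between moistener's own z axis and vertical above 0.4 rad).
It also fails if it takes over 144 s, if anything falls off the work surface, if the arm or the gripper's body presses on something with over 40 N, if the wrist force passes 120 N, or if a joint passes its speed limit or range.

## Working session

There is one attempt and no reset: what is moved stays moved. The work goes in short steps, Python scripts to look and compute and a tool call to move; the robot and the scene stay as the last step left them, time stands still between calls to the robot, and variables do not carry over. Pictures are saved under pics/ and viewed, at most 14 in all, crops included, and the job is handed in when it is done.

Besides the shell and the picture viewer there is one more tool, called after "Emit:" by a JSON object that holds its "name" and its "arguments". move_arm: Moves the arm, as the interface text tells. Its arguments: {"type":"object","properties":{"dp":{"type":"array"},"roll":{"type":"array"},"hand":{"type":"array"},"force":{"type":"number"}},"required":["dp","roll","hand"]}

```bash
mkdir -p pics; ls; python3 - <<'E'
from bench import ctrl
import cv2,numpy as np
for n in ("top","scene"):
    im=ctrl.capture(n); cv2.imwrite(f"pics/{n}0.png",cv2.resize(im[:,:,::-1],(800,600),interpolation=cv2.INTER_CUBIC)); np.save(f"pics/{n}0.npy",im)
    i=ctrl.camera_info(n); print(n,i["camera_matrix"],np.round(i["world_from_camera"],3))
o=ctrl.observe();print(o["position"],o["tcp_rot"],o["grip_width"],ctrl.tips_ahead)
E
```

```text
pics
top [[396.55066746   0.         252.33962874]
 [  0.         396.55066746 192.13517413]
 [  0.           0.           1.        ]] [[-0.009 -0.988  0.157  0.246]
 [-1.     0.013  0.021 -0.01 ]
 [-0.023 -0.157 -0.987  1.104]
 [ 0.     0.     0.     1.   ]]
scene [[429.72081662   0.         255.28029779]
 [  0.         429.72081662 200.22778045]
 [  0.           0.           1.        ]] [[ 0.458  0.551 -0.698  1.188]
 [ 0.889 -0.288  0.355 -0.385]
 [-0.005 -0.783 -0.622  0.7  ]
 [ 0.     0.     0.     1.   ]]
[0.24790672 0.59996071 0.23799748] [-0.611343   -3.0812177   0.00376243] 0.08537607925907673 0.008
```

View pics/top0.png

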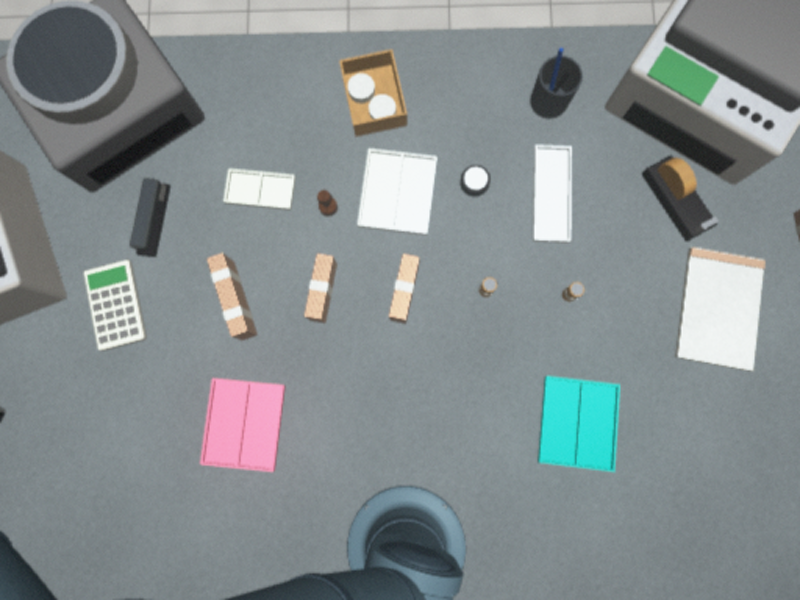

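View pics/scene0.png

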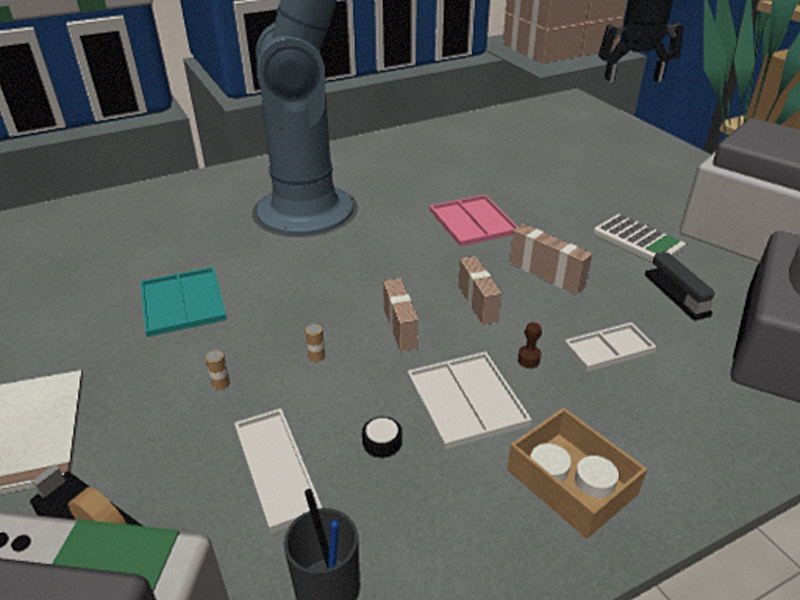

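The top view holds everything.

- **Wanted:** the long bundle with 2 bands is at (230,295) and the short bundles are at (320,286) and (405,287). The rolls are at (489,286) and (574,291). The coin tray is at (259,189), the short tray at (398,191) and the long tray at (553,193).
- **Could be mistaken for them:** the pink tray (243,425), turquoise tray (580,424), notepad (722,310), calculator (113,305), white tins in the box (370,95), sponge cup (475,180) and stamp (326,202).

I chose by band count and by white colour, lane count and size.

```bash
cat > h.py <<'E'
import cv2,numpy as np
from scipy.spatial.transform import Rotation as R
def cast(px,info,z):
    px=np.asarray(px,float).reshape(-1,2); K=np.asarray(info["camera_matrix"]);T=np.asarray(info["world_from_camera"])
    d=np.c_[px,np.ones(len(px))]@np.linalg.inv(K).T@T[:3,:3].T
    return T[:3,3]+d*((z-T[2,3])/d[:,2])[:,None]
def rect(pts):
    (c,s,a)=cv2.minAreaRect(np.float32(pts[:,:2]*1000))
    if s[0]<s[1]: s=s[::-1];a+=90
    return np.round(c,1),np.round(s,1),round((a+90)%180-90,1)   # mm, long-axis angle deg in world
E
python3 - <<'E'
from h import *
from bench import ctrl
im=np.load("pics/top0.npy");info=ctrl.camera_info("top")
hsv=cv2.cvtColor(im,cv2.COLOR_RGB2HSV)
boxes={"long":(200,245,258,345,.036),"sa":(298,245,340,328,.030),"sb":(383,245,425,328,.030),"ra":(474,270,504,304,.028),"rb":(557,274,592,308,.028),
"coinT":(215,160,302,216,.012),"shortT":(350,140,446,242,.012),"longT":(528,138,580,248,.012),"stamp":(310,184,342,220,.035),"cup":(455,160,495,200,.027)}
for n,(x0,y0,x1,y1,z) in boxes.items():
    s=.64;X0,Y0,X1,Y1=[int(v*s) for v in (x0,y0,x1,y1)]
    h,S,v=[hsv[Y0:Y1,X0:X1,i].astype(int) for i in range(3)]
    if n[-1]=="T" : m=(v>170)
    elif n=="cup": m=v>170
    else: m=((S>60)&((h<25)|(h>170)))|(v>165)
    m=m.astype(np.uint8)
    cs=cv2.findContours(m,cv2.RETR_EXTERNAL,cv2.CHAIN_APPROX_NONE)[0];c=max(cs,key=cv2.contourArea).reshape(-1,2)+[X0,Y0]
    print(n,*rect(cast(c,info,z)))
big=cv2.resize(im[140:230,100:400],(800,240),interpolation=cv2.INTER_CUBIC);cv2.imwrite("pics/crop0.png",big[:,:,::-1])
o=ctrl.observe();print(np.round(R.from_rotvec(o["tcp_rot"]).as_matrix(),3)); w=ctrl.camera_info("wrist");T=np.eye(4);T[:3,:3]=R.from_rotvec(o["tcp_rot"]).as_matrix();T[:3,3]=o["position"];print(np.round(np.linalg.inv(T)@w["world_from_camera"],3),w["camera_matrix"][0])
E
```

```text
long [428.7 303.8] [158.5  44.9] 19.3
sa [444.6 146.3] [117.7  38.6] -9.8
sb [442.2  -3. ] [117.4  35.6] -11.4
ra [ 444.2 -152.8] [25.4 24.7] -1.8
rb [ 431.1 -303.8] [29.8 24.7] -46.3
coinT [633.7 263.1] [127.   67.3] 83.2
shortT [625.4   7. ] [152.1 132.3] -7.9
longT [ 616.1 -277.2] [184.4  68.9] -3.6
stamp [595.9 136.4] [42.5 28.6] 37.5
cup [ 640.4 -135.4] [39.7 38.5] 89.0
[[-0.924  0.382 -0.001]
 [ 0.382  0.924 -0.002]
 [-0.    -0.002 -1.   ]]
[[-0.001 -0.961 -0.277  0.07 ]
 [ 1.    -0.    -0.002 -0.   ]
 [ 0.001 -0.277  0.961 -0.135]
 [ 0.     0.     0.     1.   ]] [269.83343095   0.         253.25276843]
```

View pics/crop0.png

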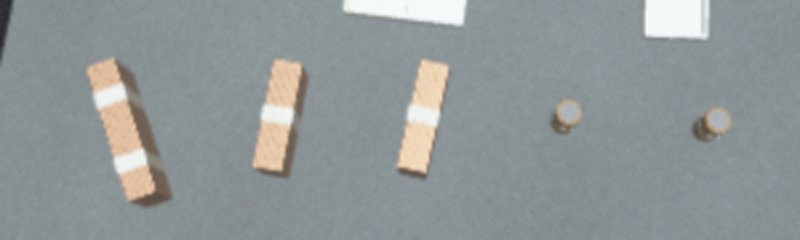

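The crop confirms the choice: the two-band bundle is at crop (125,130), the one-band bundles are at (278,117) and (423,117), and the rolls are at (567,112) and (716,122). Next I work out the first move, to above the long bundle.

```bash
cat >> h.py <<'E'
def plan(x,y,z,ang,sym=True):
    """x,y,z mm, ang = wanted world angle of tool x (deg). prints roll (units .08) then shift in the turned tool axes (units 20 mm)"""
    from bench import ctrl
    o=ctrl.observe();M=R.from_rotvec(o["tcp_rot"]).as_matrix();a=np.degrees(np.arctan2(M[1,0],M[0,0]))
    d=(ang-a+180)%360-180
    if sym and abs(d)>90: d-=180*np.sign(d)
    t=np.radians(a+d);c,s=np.cos(t),np.sin(t)
    v=np.array([x,y,z])-np.array(o["position"])*1000
    print("t",round(o["t"],2),"pos",np.round(np.array(o["position"])*1000,1),"ang",round(a,1),"q7",round(o["joints"][6],2),"tilt",round(float(np.degrees(np.arccos(-M[2,2]))),2))
    print("  roll",round(-np.radians(d)/.08,2),"shift",np.round(np.array([c*v[0]+s*v[1],s*v[0]-c*v[1],-v[2]])/20,2))
E
python3 -c "
from h import *
plan(429,304,220,199.3)"
```

```text
t 0.1 pos [247.9 600.  238. ] ang 157.6 q7 -0.05 tilt 0.14
  roll -9.11 shift [ -3.65 -16.96   0.9 ]
```

Emit:
{"name": "move_arm", "arguments": {"dp": [[0,0,0],[0,0,0],[0,0,0],[0,0,0],[0,0,0],[0,0,0],[0,0,0],[0,0,0],[0,0,0],[0,0,0],[0,0,0]], "roll": [-0.91,-0.91,-0.91,-0.91,-0.91,-0.91,-0.91,-0.91,-0.91,-0.91,0], "hand": [1,1,1,1,1,1,1,1,1,1,1], "force": 50}}

```text
t: 1.2
position: [0.248, 0.6002, 0.2385]
tcp_rot: [0.525, -3.096, 0.002]
contact_force: [0.4, 0.5, -0.6]
grip_width: 0.0857
finger_force: 0.0
```

Emit:
{"name": "move_arm", "arguments": {"dp": [[-0.2,-0.94,0.05],[-0.2,-0.94,0.05],[-0.2,-0.94,0.05],[-0.2,-0.94,0.05],[-0.2,-0.94,0.05],[-0.2,-0.94,0.05],[-0.2,-0.94,0.05],[-0.2,-0.94,0.05],[-0.2,-0.94,0.05]], "roll": [0,0,0,0,0,0,0,0,0], "hand": [1,1,1,1,1,1,1,1,1]}}

```text
t: 2.1
position: [0.3389, 0.4513, 0.2303]
tcp_rot: [-0.525, 3.097, 0.0]
contact_force: [-0.0, 0.2, 0.3]
grip_width: 0.0853
finger_force: 0.0
```

Emit:
{"name": "move_arm", "arguments": {"dp": [[-0.2,-0.94,0.05],[-0.2,-0.94,0.05],[-0.2,-0.94,0.05],[-0.2,-0.94,0.05],[-0.2,-0.94,0.05],[-0.2,-0.94,0.05],[-0.2,-0.94,0.05],[-0.2,-0.94,0.05],[-0.2,-0.94,0.05],[0,0,0],[0,0,0]], "roll": [0,0,0,0,0,0,0,0,0,0,0], "hand": [1,1,1,1,1,1,1,1,1,1,1]}}

```text
t: 3.2
position: [0.4278, 0.3048, 0.2214]
tcp_rot: [0.523, -3.098, -0.001]
contact_force: [-0.3, 0.6, -0.6]
grip_width: 0.0855
finger_force: 0.0
```

```bash
cat >> h.py <<'E'
def wrist(name):
    from bench import ctrl
    info=ctrl.camera_info("wrist");im=ctrl.capture("wrist")
    cv2.imwrite(f"pics/{name}.png",im[:,:,::-1]);np.save(f"pics/{name}.npy",im);np.savez(f"pics/{name}i.npz",**info)
    return im,info
E
python3 -c "
from h import *
plan(429,304,220,199.3)
wrist('w1')"
```

```text
t 3.2 pos [427.8 304.8 221.4] ang -160.8 q7 1.23 tilt 0.05
  roll -0.03 shift [-0.05 -0.06  0.07]
```

View pics/w1.png

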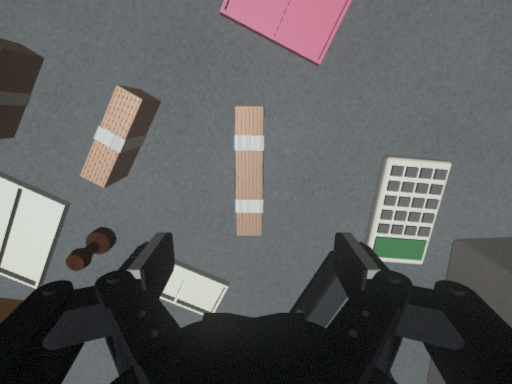

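The wrist view shows the long bundle's top face, with two bands, at (249,171). It stands square to the fingers.

```bash
cat >> h.py <<'E'
def face(im,info,box,z,vmin=100):
    x0,y0,x1,y1=box
    hsv=cv2.cvtColor(im,cv2.COLOR_RGB2HSV)[y0:y1,x0:x1].astype(int)
    m=((hsv[...,2]>vmin)).astype(np.uint8)
    m=cv2.morphologyEx(m,cv2.MORPH_CLOSE,np.ones((3,3)))
    c=max(cv2.findContours(m,0,cv2.CHAIN_APPROX_NONE)[0],key=cv2.contourArea).reshape(-1,2)+[x0,y0]
    return rect(cast(c,info,z))
E
python3 -c "
from h import *
im=np.load('pics/w1.npy');info=np.load('pics/w1i.npz')
print(face(im,info,(225,95,275,245),.072))
print(face(im,info,(75,80,165,195),.060))
c,s,a=face(im,info,(225,95,275,245),.072)
plan(*c,34,a)"
```

```text
(array([426.6, 299.1]), array([164.7,  57.2]), 19.1)
(array([439.5, 151.1]), array([132.3, 102.1]), 13.9)
t 3.25 pos [427.3 305.7 221.4] ang -160.7 q7 1.23 tilt 0.06
  roll 0.04 shift [ 0.14 -0.3   9.37]
```

```bash
sed -i 's/m=((hsv\[...,2\]>vmin)).astype/m=(((hsv[...,2]>120)\&(hsv[...,1]>50)\&(hsv[...,0]<25))|(hsv[...,2]>165)).astype/' h.py
python3 -c "
from h import *
im=np.load('pics/w1.npy');info=np.load('pics/w1i.npz')
print(face(im,info,(75,80,165,195),.060))
c,s,a=face(im,info,(225,95,275,245),.072);print(c,s,a)
plan(*c,36,a)"
```

```text
(array([440.1, 142.9]), array([111.1,  30.7]), -10.5)
[426.4 298.2] [142.8  30.5] 18.9
t 3.25 pos [427.3 305.7 221.4] ang -160.7 q7 1.23 tilt 0.06
  roll 0.09 shift [ 0.16 -0.34  9.27]
```

Emit:
{"name": "move_arm", "arguments": {"dp": [[0.16,-0.34,0.6],[0,0,0.95],[0,0,0.95],[0,0,0.95],[0,0,0.95],[0,0,0.95],[0,0,0.95],[0,0,0.95],[0,0,0.95],[0,0,0.7],[0,0,0.35],[0,0,0]], "roll": [0.09,0,0,0,0,0,0,0,0,0,0,0], "hand": [1,1,1,1,1,1,1,1,1,1,1,1]}}

```text
t: 4.45
position: [0.4259, 0.2972, 0.0351]
tcp_rot: [0.515, -3.097, 0.002]
contact_force: [-0.3, -0.1, -0.7]
grip_width: 0.0853
finger_force: 0.0
```

Emit:
{"name": "move_arm", "arguments": {"dp": [[0,0,0],[0,0,0],[0,0,0],[0,0,0],[0,0,0],[0,0,0],[0,0,0],[0,0,0],[0,0,0]], "roll": [0,0,0,0,0,0,0,0,0], "hand": [-1,-1,-1,-1,-1,-1,-1,-1,-1], "force": 60}}

```text
t: 5.35
position: [0.4275, 0.2985, 0.0371]
tcp_rot: [-0.514, 3.098, 0.002]
contact_force: [-1.8, 0.8, 6.0]
grip_width: 0.0289
finger_force: 62.5
```

Emit:
{"name": "move_arm", "arguments": {"dp": [[0,0,-0.5],[0,0,-0.9],[0,0,-0.9],[0,0,-0.9],[0,0,-0.9],[0,0,-0.9],[0,0,-0.9],[0,0,-0.9],[0,0,0]], "roll": [0,0,0,0,0,0,0,0,0], "hand": [-1,-1,-1,-1,-1,-1,-1,-1,-1]}}

```text
t: 6.25
position: [0.4281, 0.2978, 0.1741]
tcp_rot: [-0.513, 3.096, 0.002]
contact_force: [0.6, -0.2, -2.6]
grip_width: 0.0294
finger_force: 61.7
```

```bash
python3 -c "
from h import *
from bench import ctrl
plan(616,-277,170,176.4);print(ctrl.observe()['grip_width'])"
```

```text
t 6.25 pos [428.1 297.8 174.1] ang -161.2 q7 1.24 tilt 0.21
  roll 4.89 shift [-11.18 -28.09   0.2 ]
0.02940738521131175
```

Emit:
{"name": "move_arm", "arguments": {"dp": [[0,0,0],[0,0,0],[0,0,0],[0,0,0],[0,0,0],[0,0,0]], "roll": [0.9,0.9,0.9,0.9,0.9,0.39], "hand": [-1,-1,-1,-1,-1,-1]}}

```text
t: 6.85
position: [0.4257, 0.2962, 0.1702]
tcp_rot: [-0.101, -3.137, 0.005]
contact_force: [0.8, 0.4, -3.1]
grip_width: 0.0293
finger_force: 61.6
```

Emit:
{"name": "move_arm", "arguments": {"dp": [[-0.2,-0.5,0],[-0.36,-0.9,0],[-0.36,-0.9,0],[-0.36,-0.9,0],[-0.36,-0.9,0],[-0.36,-0.9,0],[-0.36,-0.9,0],[-0.36,-0.9,0],[-0.36,-0.9,0],[-0.36,-0.9,0],[-0.36,-0.9,0],[-0.36,-0.9,0]], "roll": [0,0,0,0,0,0,0,0,0,0,0,0], "hand": [-1,-1,-1,-1,-1,-1,-1,-1,-1,-1,-1,-1]}}

```text
t: 8.05
position: [0.4962, 0.0825, 0.1711]
tcp_rot: [-0.098, -3.138, 0.002]
contact_force: [0.5, 0.3, -3.3]
grip_width: 0.0294
finger_force: 61.5
```

Emit:
{"name": "move_arm", "arguments": {"dp": [[-0.36,-0.9,0],[-0.36,-0.9,0],[-0.36,-0.9,0],[-0.36,-0.9,0],[-0.36,-0.9,0],[-0.36,-0.9,0],[-0.36,-0.9,0],[-0.36,-0.9,0],[-0.36,-0.9,0],[-0.36,-0.9,0],[-0.36,-0.9,0],[-0.36,-0.9,0]], "roll": [0,0,0,0,0,0,0,0,0,0,0,0], "hand": [-1,-1,-1,-1,-1,-1,-1,-1,-1,-1,-1,-1]}}

```text
t: 9.25
position: [0.5685, -0.1379, 0.1709]
tcp_rot: [-0.097, -3.137, 0.001]
contact_force: [-0.2, -0.3, -3.4]
grip_width: 0.0294
finger_force: 61.5
```

Emit:
{"name": "move_arm", "arguments": {"dp": [[-0.36,-0.9,0],[-0.36,-0.9,0],[-0.36,-0.9,0],[-0.36,-0.9,0],[-0.36,-0.9,0],[-0.36,-0.9,0],[-0.36,-0.9,0],[-0.3,-0.6,0],[0,0,0],[0,0,0]], "roll": [0,0,0,0,0,0,0,0,0,0], "hand": [-1,-1,-1,-1,-1,-1,-1,-1,-1,-1]}}

```text
t: 10.25
position: [0.6169, -0.277, 0.1714]
tcp_rot: [-0.098, -3.138, -0.002]
contact_force: [-0.3, 0.0, -3.8]
grip_width: 0.0296
finger_force: 61.6
```

```bash
python3 -c "
from h import *
plan(616,-277,43,176.4)
wrist('w2')"
```

```text
t 10.25 pos [ 616.9 -277.   171.4] ang 176.4 q7 2.05 tilt 0.13
  roll 0.0 shift [ 0.04 -0.    6.42]
```

View pics/w2.png

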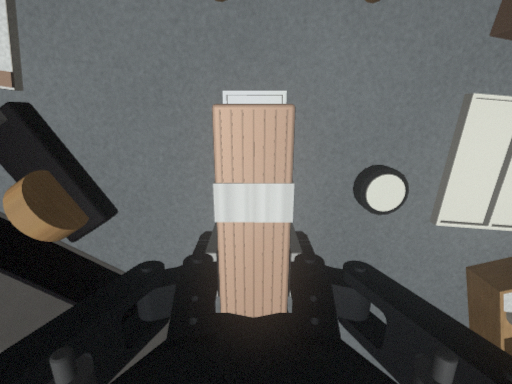

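The tray's near edge is at (254,92), centred under the held bundle at column 253, so I lower it.

Emit:
{"name": "move_arm", "arguments": {"dp": [[0,0,0.8],[0,0,0.9],[0,0,0.9],[0,0,0.9],[0,0,0.9],[0,0,0.8],[0,0,0.6],[0,0,0.4],[0,0,0.2],[0,0,0],[0,0,0]], "roll": [0,0,0,0,0,0,0,0,0,0,0], "hand": [-1,-1,-1,-1,-1,-1,-1,-1,-1,-1,-1]}}

```text
t: 11.4
position: [0.6184, -0.2777, 0.0451]
tcp_rot: [0.098, 3.139, -0.001]
contact_force: [0.3, -0.1, -3.2]
grip_width: 0.0296
finger_force: 61.6
```

```bash
python3 -c "
from h import *
info=np.load('pics/w2i.npz');p=cast([[254,92]],info,.012)[0]*1000;print(p, p[:2]+90*np.array([np.cos(np.radians(-3.6)),np.sin(np.radians(-3.6))]))
plan(616,-277,42,176.4)"
```

```text
[ 528.2246111  -271.19454333   12.        ] [ 618.04701665 -276.84569008]
t 11.4 pos [ 618.4 -277.7   45.1] ang 176.4 q7 2.1 tilt 0.09
  roll 0.01 shift [0.12 0.03 0.15]
```

Emit:
{"name": "move_arm", "arguments": {"dp": [[0,0,0.12],[0,0,0.1],[0,0,0]], "roll": [0,0,0], "hand": [-1,-1,-1]}}

```text
t: 11.7
position: [0.6185, -0.2777, 0.0413]
tcp_rot: [0.098, 3.138, -0.001]
contact_force: [-1.3, 0.4, 1.6]
grip_width: 0.0296
finger_force: 62.0
```

Emit:
{"name": "move_arm", "arguments": {"dp": [[0,0,0],[0,0,0],[0,0,0],[0,0,0],[0,0,0],[0,0,-0.3],[0,0,-0.6],[0,0,-1],[0,0,-1],[0,0,-1],[0,0,-1],[0,0,-1]], "roll": [0,0,0,0,0,0,0,0,0,0,0,0], "hand": [0.5,0.5,0.5,0.5,0.5,0.5,0.5,0.5,0.5,0.5,0.5,0.5]}}

```text
t: 12.9
position: [0.6179, -0.2777, 0.1601]
tcp_rot: [0.098, 3.139, -0.001]
contact_force: [0.1, -0.4, 0.1]
grip_width: 0.0642
finger_force: 0.0
```

Emit:
{"name": "move_arm", "arguments": {"dp": [[0,0,-1],[0,0,-1],[0,0,0]], "roll": [0,0,0], "hand": [1,1,1]}}

```text
t: 13.2
position: [0.6201, -0.279, 0.203]
tcp_rot: [0.098, 3.132, -0.004]
contact_force: [-0.1, -0.4, -0.0]
grip_width: 0.0852
finger_force: 0.0
```

```bash
python3 -c "
from h import *
plan(420,-304,180,176.4)"
```

```text
t 13.2 pos [ 620.1 -279.   203. ] ang 176.4 q7 2.05 tilt 0.5
  roll 0.0 shift [ 9.91 -1.88  1.15]
```

Emit:
{"name": "move_arm", "arguments": {"dp": [[0.9,-0.17,0.1],[0.9,-0.17,0.1],[0.9,-0.17,0.1],[0.9,-0.17,0.1],[0.9,-0.17,0.1],[0.9,-0.17,0.1],[0.9,-0.17,0.1],[0.9,-0.17,0.1],[0.9,-0.17,0.1],[0.9,-0.17,0.1],[0.9,-0.17,0.1],[0,0,0]], "roll": [0,0,0,0,0,0,0,0,0,0,0,0], "hand": [1,1,1,1,1,1,1,1,1,1,1,1]}}

```text
t: 14.4
position: [0.4141, -0.3028, 0.1749]
tcp_rot: [-0.104, -3.137, -0.002]
contact_force: [0.7, 0.2, -0.9]
grip_width: 0.0857
finger_force: 0.0
```

```bash
python3 -c "
from h import *
from bench import ctrl
im=ctrl.capture('top');np.save('pics/top1.npy',im)
w,i=wrist('w3')
a=cv2.resize(im[70:190,300:400],(500,600));cv2.imwrite('pics/c3.png',np.hstack([cv2.resize(im[80:220,270:400],(400,430)),cv2.resize(w,(400,430)[:2])])[:,:,::-1])
plan(431,-304,30,176.4)"
```

```text
t 14.5 pos [ 417.9 -302.3  175.8] ang 176.4 q7 2.18 tilt 0.04
  roll 0.0 shift [-0.66 -0.05  7.29]
```

View pics/c3.png

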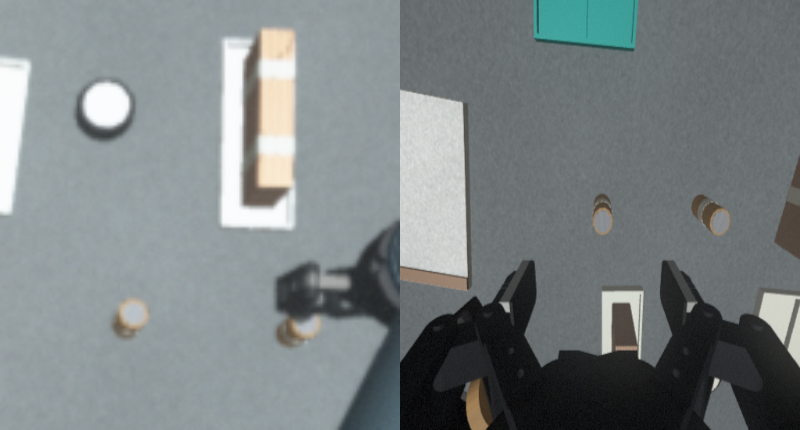

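The long bundle stands inside the long tray. The roll tops show in the wrist picture at about (259,197) and (408,197), in full-resolution pixels.

```bash
python3 -c "
from h import *
im=np.load('pics/w3.npy');info=np.load('pics/w3i.npz')
hsv=cv2.cvtColor(im,cv2.COLOR_RGB2HSV).astype(int)
for x0,y0,x1,y1 in [(242,170,276,215),(385,170,425,215)]:
    h=hsv[y0:y1,x0:x1]
    m=((h[...,2]>130)&(h[...,1]<60)).astype(np.uint8)
    c=max(cv2.findContours(m,0,cv2.CHAIN_APPROX_NONE)[0],key=cv2.contourArea).reshape(-1,2)+[x0,y0]
    (u,v),r=cv2.minEnclosingCircle(c.astype(np.float32));print(u,v,r); p=cast([[u,v]],info,.056)[0]*1000;print(np.round(p,1))
    plan(p[0],p[1],29,176.4)
"
```

```text
259.4047546386719 197.5 10.700998306274414
[ 429.4 -297.8   56. ]
t 14.5 pos [ 417.9 -302.3  175.8] ang 176.4 q7 2.18 tilt 0.04
  roll 0.0 shift [-0.56  0.26  7.34]
409.6965637207031 198.37242126464844 11.295036315917969
[ 440. -149.   56.]
t 14.5 pos [ 417.9 -302.3  175.8] ang 176.4 q7 2.18 tilt 0.04
  roll 0.0 shift [-0.62  7.72  7.34]
```

Emit:
{"name": "move_arm", "arguments": {"dp": [[-0.56,0.26,0.3],[0,0,0.9],[0,0,0.9],[0,0,0.9],[0,0,0.9],[0,0,0.9],[0,0,0.9],[0,0,0.8],[0,0,0.6],[0,0,0.24],[0,0,0],[0,0,0]], "roll": [0,0,0,0,0,0,0,0,0,0,0,0], "hand": [1,1,1,1,1,1,1,1,1,1,1,1]}}

```text
t: 15.7
position: [0.4301, -0.2981, 0.0295]
tcp_rot: [0.097, 3.139, -0.001]
contact_force: [0.1, -0.5, 0.3]
grip_width: 0.0852
finger_force: 0.0
```

Emit:
{"name": "move_arm", "arguments": {"dp": [[0,0,0],[0,0,0],[0,0,0],[0,0,0],[0,0,0],[0,0,0],[0,0,0],[0,0,0],[0,0,0],[0,0,0]], "roll": [0,0,0,0,0,0,0,0,0,0], "hand": [-1,-1,-1,-1,-1,-1,-1,-1,-1,-1], "force": 60}}

```text
t: 16.7
position: [0.4295, -0.298, 0.0295]
tcp_rot: [0.098, 3.14, 0.0]
contact_force: [-1.8, 0.2, 5.1]
grip_width: 0.0244
finger_force: 58.9
```

Emit:
{"name": "move_arm", "arguments": {"dp": [[0,0,-0.5],[0,0,-1],[0,0,-1],[0,0,-1],[0,0,-1],[0,0,-1],[0,0,-1],[0,0,-0.5],[0,0,0]], "roll": [0,0,0,0,0,0,0,0,0], "hand": [-1,-1,-1,-1,-1,-1,-1,-1,-1]}}

```text
t: 17.6
position: [0.43, -0.2984, 0.1704]
tcp_rot: [0.098, 3.137, -0.002]
contact_force: [0.6, -0.3, -1.6]
grip_width: 0.025
finger_force: 58.9
```

```bash
python3 -c "
from h import *
t=np.radians(-6.8);C=np.array([633.7,263.1]);v=np.array([-np.sin(t),np.cos(t)])
print(C+30*v,C-30*v)
plan(*(C+30*v),170,173.2)"
```

```text
[637.25211905 292.88896524] [630.14788095 233.31103476]
t 17.6 pos [ 430.  -298.4  170.4] ang 176.4 q7 2.17 tilt 0.18
  roll 0.7 shift [-6.790e+00  3.059e+01  2.000e-02]
```

Emit:
{"name": "move_arm", "arguments": {"dp": [[0,0,0],[-0.15,0.6,0],[-0.21,0.95,0],[-0.21,0.95,0],[-0.21,0.95,0],[-0.21,0.95,0],[-0.21,0.95,0],[-0.21,0.95,0],[-0.21,0.95,0],[-0.21,0.95,0],[-0.21,0.95,0],[-0.21,0.95,0]], "roll": [0.7,0,0,0,0,0,0,0,0,0,0,0], "hand": [-1,-1,-1,-1,-1,-1,-1,-1,-1,-1,-1,-1]}}

```text
t: 18.8
position: [0.497, -0.1005, 0.1678]
tcp_rot: [-0.182, -3.134, -0.001]
contact_force: [1.2, -1.3, -1.9]
grip_width: 0.0246
finger_force: 59.0
```

Emit:
{"name": "move_arm", "arguments": {"dp": [[-0.21,0.95,0],[-0.21,0.95,0],[-0.21,0.95,0],[-0.21,0.95,0],[-0.21,0.95,0],[-0.21,0.95,0],[-0.21,0.95,0],[-0.21,0.95,0],[-0.21,0.95,0],[-0.21,0.95,0],[-0.21,0.95,0],[-0.21,0.95,0]], "roll": [0,0,0,0,0,0,0,0,0,0,0,0], "hand": [-1,-1,-1,-1,-1,-1,-1,-1,-1,-1,-1,-1]}}

```text
t: 20.0
position: [0.5746, 0.1195, 0.1685]
tcp_rot: [-0.184, -3.135, 0.0]
contact_force: [0.3, -0.6, -1.7]
grip_width: 0.0243
finger_force: 59.0
```

Emit:
{"name": "move_arm", "arguments": {"dp": [[-0.21,0.95,0],[-0.21,0.95,0],[-0.21,0.95,0],[-0.21,0.95,0],[-0.21,0.95,0],[-0.21,0.95,0],[-0.21,0.95,0],[-0.21,0.95,0],[-0.2,0.65,0],[0,0,0],[0,0,0]], "roll": [0,0,0,0,0,0,0,0,0,0,0], "hand": [-1,-1,-1,-1,-1,-1,-1,-1,-1,-1,-1]}}

```text
t: 21.1
position: [0.6314, 0.2769, 0.1687]
tcp_rot: [-0.185, -3.136, 0.002]
contact_force: [0.6, 0.2, -2.8]
grip_width: 0.0248
finger_force: 59.1
```

```bash
python3 -c "
from h import *
plan(637.3,292.9,36,173.2)
wrist('w4')"
```

```text
t 21.1 pos [631.4 276.9 168.7] ang 173.2 q7 1.07 tilt 0.08
  roll 0.01 shift [-0.2   0.83  6.64]
```

View pics/w4.png

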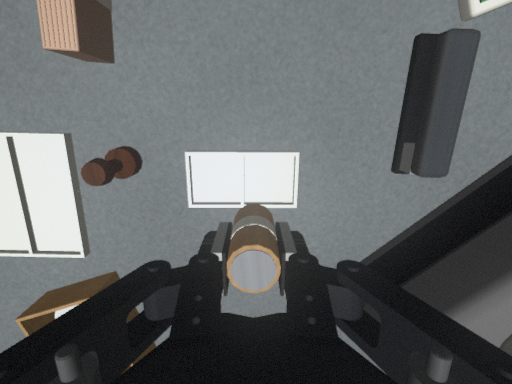

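The wrist view shows the coin tray's rim corners at about (186,151), (299,152), (299,208) and (188,208). The roll is upright in the grip at (255,255).

```bash
python3 -c "
from h import *
info=np.load('pics/w4i.npz')
c=cast([[186,151],[299,152],[299,208],[188,208]],info,.012)
C,s,a=rect(c);print(C,s,a)
t=np.radians(a-90);v=np.array([-np.sin(t),np.cos(t)]);print(C+30*v,C-30*v)
plan(*(C+30*v),36,173.2)"
```

```text
[634.6 264.1] [127.8  65.7] 83.2
[638.15211905 293.88896524] [631.04788095 234.31103476]
t 21.15 pos [631.5 275.8 168.8] ang 173.2 q7 1.07 tilt 0.1
  roll -0.01 shift [-0.22  0.94  6.64]
```

Emit:
{"name": "move_arm", "arguments": {"dp": [[-0.22,0.94,0],[0,0,0.9],[0,0,0.9],[0,0,0.9],[0,0,0.9],[0,0,0.9],[0,0,0.8],[0,0,0.6],[0,0,0.4],[0,0,0.3],[0,0,0.05],[0,0,0]], "roll": [0,0,0,0,0,0,0,0,0,0,0,0], "hand": [-1,-1,-1,-1,-1,-1,-1,-1,-1,-1,-1,-1]}}

```text
t: 22.35
position: [0.6385, 0.2956, 0.0365]
tcp_rot: [0.185, 3.135, 0.001]
contact_force: [-0.7, -0.7, -2.5]
grip_width: 0.0244
finger_force: 59.1
```

```bash
python3 -c "
from h import *
plan(638.2,293.9,34,173.2)"
```

```text
t 22.35 pos [638.5 295.6  36.5] ang 173.2 q7 1.08 tilt 0.05
  roll 0.01 shift [ 0.   -0.09  0.12]
```

Emit:
{"name": "move_arm", "arguments": {"dp": [[0,0,0.1],[0,0,0.05],[0,0,0]], "roll": [0,0,0], "hand": [-1,-1,-1]}}

```text
t: 22.65
position: [0.6386, 0.2957, 0.0337]
tcp_rot: [0.185, 3.135, 0.001]
contact_force: [0.7, -0.1, -1.1]
grip_width: 0.0245
finger_force: 59.3
```

Emit:
{"name": "move_arm", "arguments": {"dp": [[0,0,0],[0,0,0],[0,0,0],[0,0,0],[0,0,0],[0,0,-0.3],[0,0,-0.6],[0,0,-1],[0,0,-1],[0,0,-1],[0,0,-1],[0,0,-1]], "roll": [0,0,0,0,0,0,0,0,0,0,0,0], "hand": [0.3,0.3,0.3,0.3,0.3,0.3,0.3,0.3,0.3,0.3,0.3,0.3]}}

```text
t: 23.85
position: [0.6385, 0.2955, 0.1534]
tcp_rot: [0.186, 3.135, 0.001]
contact_force: [0.2, -0.2, -0.0]
grip_width: 0.0554
finger_force: 0.0
```

Emit:
{"name": "move_arm", "arguments": {"dp": [[0,0,-1],[0,0,-0.5],[0,0,0]], "roll": [0,0,0], "hand": [1,1,1]}}

```text
t: 24.15
position: [0.6397, 0.296, 0.1843]
tcp_rot: [0.185, 3.132, 0.004]
contact_force: [0.0, -0.5, -0.5]
grip_width: 0.0857
finger_force: 0.0
```

```bash
python3 -c "
from h import *
plan(440,143,180,169.5)"
```

```text
t 24.15 pos [639.7 296.  184.3] ang 173.2 q7 1.05 tilt 0.31
  roll 0.81 shift [ 8.42 -9.34  0.21]
```

Emit:
{"name": "move_arm", "arguments": {"dp": [[0,0,0],[0.84,-0.93,0.02],[0.84,-0.93,0.02],[0.84,-0.93,0.02],[0.84,-0.93,0.02],[0.84,-0.93,0.02],[0.84,-0.93,0.02],[0.84,-0.93,0.02],[0.84,-0.93,0.02],[0.84,-0.93,0.02],[0.84,-0.93,0.02],[0,0,0]], "roll": [0.81,0,0,0,0,0,0,0,0,0,0,0], "hand": [1,1,1,1,1,1,1,1,1,1,1,1]}}

```text
t: 25.35
position: [0.4351, 0.1401, 0.1753]
tcp_rot: [-0.29, -3.123, 0.004]
contact_force: [0.5, -0.3, -0.8]
grip_width: 0.0853
finger_force: 0.0
```

Emit:
{"name": "move_arm", "arguments": {"dp": [[0,0,0],[0,0,0]], "roll": [0,0], "hand": [1,1]}}

```text
t: 25.55
position: [0.4396, 0.1437, 0.1771]
tcp_rot: [0.286, 3.128, 0.001]
contact_force: [0.2, 0.3, 0.3]
grip_width: 0.0858
finger_force: 0.0
```

```bash
python3 -c "
from h import *
wrist('w5')
plan(440,143,29,169.5)"
```

```text
t 25.6 pos [439.8 143.8 177.1] ang 169.6 q7 1.01 tilt 0.04
  roll 0.01 shift [-0.02 -0.04  7.41]
```

View pics/w5.png

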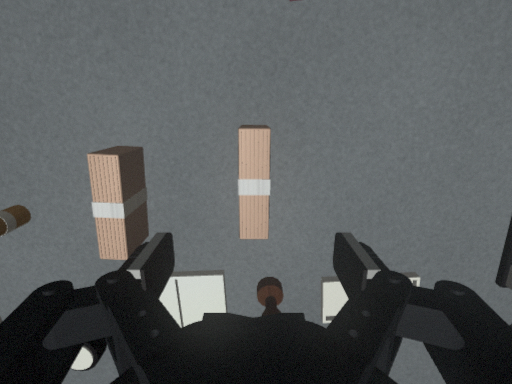

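The short bundle is at (254,183), aligned with the grip. The second short bundle's top face is at (110,205).

```bash
python3 -c "
from h import *
im=np.load('pics/w5.npy');info=np.load('pics/w5i.npz')
c,s,a=face(im,info,(225,115,285,245),.060);print(c,s,a)
print(face(im,info,(80,140,125,262),.060))
plan(*c,29,a)"
```

```text
[440.2 143.2] [110.6  30.3] -10.5
(array([437.4,  -3.7]), array([111.3,  31.8]), -14.9)
t 25.6 pos [439.8 143.8 177.1] ang 169.6 q7 1.01 tilt 0.04
  roll 0.01 shift [-0.03 -0.03  7.41]
```

Emit:
{"name": "move_arm", "arguments": {"dp": [[0,0,0.6],[0,0,0.9],[0,0,0.9],[0,0,0.9],[0,0,0.9],[0,0,0.9],[0,0,0.9],[0,0,0.8],[0,0,0.5],[0,0,0.11],[0,0,0],[0,0,0]], "roll": [0,0,0,0,0,0,0,0,0,0,0,0], "hand": [1,1,1,1,1,1,1,1,1,1,1,1]}}

```text
t: 26.8
position: [0.4397, 0.1433, 0.0293]
tcp_rot: [0.287, 3.127, 0.001]
contact_force: [0.9, -0.8, 0.1]
grip_width: 0.0855
finger_force: 0.0
```

Emit:
{"name": "move_arm", "arguments": {"dp": [[0,0,0],[0,0,0],[0,0,0],[0,0,0],[0,0,0],[0,0,0],[0,0,0],[0,0,0],[0,0,0]], "roll": [0,0,0,0,0,0,0,0,0], "hand": [-1,-1,-1,-1,-1,-1,-1,-1,-1], "force": 60}}

```text
t: 27.7
position: [0.4394, 0.1434, 0.0293]
tcp_rot: [0.287, 3.128, 0.001]
contact_force: [-0.5, 0.9, 5.5]
grip_width: 0.0289
finger_force: 60.0
```

Emit:
{"name": "move_arm", "arguments": {"dp": [[0,0,-0.5],[0,0,-1],[0,0,-1],[0,0,-1],[0,0,-1],[0,0,-1],[0,0,-1],[0,0,-0.5],[0,0,0]], "roll": [0,0,0,0,0,0,0,0,0], "hand": [-1,-1,-1,-1,-1,-1,-1,-1,-1]}}

```text
t: 28.6
position: [0.4397, 0.1433, 0.17]
tcp_rot: [0.287, 3.126, 0.002]
contact_force: [1.1, 0.7, -2.1]
grip_width: 0.0295
finger_force: 59.3
```

```bash
python3 -c "
from h import *
plan(629.7,37.7,170,172.1)"
```

```text
t 28.6 pos [439.7 143.3 170. ] ang 169.5 q7 1.02 tilt 0.16
  roll -0.56 shift [-10.13  -3.93   0.  ]
```

Emit:
{"name": "move_arm", "arguments": {"dp": [[0,0,0],[-0.92,-0.36,0],[-0.92,-0.36,0],[-0.92,-0.36,0],[-0.92,-0.36,0],[-0.92,-0.36,0],[-0.92,-0.36,0],[-0.92,-0.36,0],[-0.92,-0.36,0],[-0.92,-0.36,0],[-0.92,-0.36,0],[-0.92,-0.36,0]], "roll": [-0.56,0,0,0,0,0,0,0,0,0,0,0], "hand": [-1,-1,-1,-1,-1,-1,-1,-1,-1,-1,-1,-1]}}

```text
t: 29.8
position: [0.6278, 0.0362, 0.1665]
tcp_rot: [-0.216, -3.13, 0.002]
contact_force: [-0.1, 0.1, -1.4]
grip_width: 0.0299
finger_force: 59.3
```

Emit:
{"name": "move_arm", "arguments": {"dp": [[0,0,0],[0,0,0]], "roll": [0,0], "hand": [-1,-1]}}

```text
t: 30.0
position: [0.6273, 0.0364, 0.167]
tcp_rot: [-0.218, -3.13, 0.001]
contact_force: [0.1, 0.7, -2.1]
grip_width: 0.029
finger_force: 59.4
```

```bash
python3 -c "
from h import *
wrist('w6')
plan(629.7,37.7,34,172.1)"
```

```text
t 30.05 pos [627.   37.2 167.2] ang 172.1 q7 1.45 tilt 0.21
  roll -0.0 shift [-0.13  0.04  6.66]
```

View pics/w6.png

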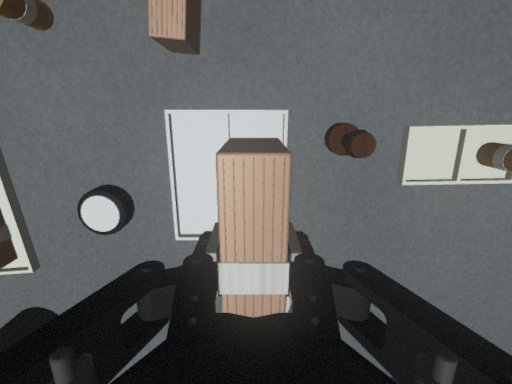

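The wrist view shows the short tray's near rim from (165,109) to (288,109), with the divider at column 229. The first roll stands in the coin tray's outer bay at (495,155).

```bash
python3 -c "
from h import *
info=np.load('pics/w6i.npz')
p=cast([[165.5,109.5],[288,109.5]],info,.012)[:,:2]*1000;d=p[1]-p[0];print(p,np.hypot(*d))
v=d/np.hypot(*d);u=np.array([v[1],-v[0]]);C=p.mean(0)+74*u;print(C,np.degrees(np.arctan2(u[1],u[0])),C+31*v,C-31*v)
plan(*(C+31*v),34,172.1)"
```

```text
[[543.47183125 -44.40686972]
 [561.14117125  81.06599041]] 126.71086853023114
[625.58349601   8.01054687] -8.01579734463312 [629.90632598  38.70766629] [621.26066604 -22.68657256]
t 30.05 pos [627.   37.2 167.2] ang 172.1 q7 1.45 tilt 0.21
  roll -0.0 shift [-0.13  0.1   6.66]
```

Both estimates agree, so I lower it.

Emit:
{"name": "move_arm", "arguments": {"dp": [[-0.13,0.08,0.3],[0,0,0.9],[0,0,0.9],[0,0,0.9],[0,0,0.9],[0,0,0.9],[0,0,0.8],[0,0,0.5],[0,0,0.3],[0,0,0.1],[0,0,0],[0,0,0]], "roll": [0,0,0,0,0,0,0,0,0,0,0,0], "hand": [-1,-1,-1,-1,-1,-1,-1,-1,-1,-1,-1,-1]}}

```text
t: 31.25
position: [0.6322, 0.038, 0.0397]
tcp_rot: [0.217, 3.132, 0.0]
contact_force: [0.0, -0.4, -1.3]
grip_width: 0.0294
finger_force: 59.4
```

```bash
python3 -c "
from h import *
plan(629.8,38.4,34,172.1)"
```

```text
t 31.25 pos [632.2  38.   39.7] ang 172.1 q7 1.5 tilt 0.1
  roll -0.01 shift [0.12 0.01 0.29]
```

Emit:
{"name": "move_arm", "arguments": {"dp": [[0,0,0.15],[0,0,0.1],[0,0,0.05],[0,0,0]], "roll": [0,0,0,0], "hand": [-1,-1,-1,-1]}}

```text
t: 31.65
position: [0.6315, 0.0381, 0.0335]
tcp_rot: [0.217, 3.134, 0.0]
contact_force: [-1.1, 0.2, 2.4]
grip_width: 0.0295
finger_force: 59.7
```

Emit:
{"name": "move_arm", "arguments": {"dp": [[0,0,0],[0,0,0],[0,0,0],[0,0,0],[0,0,0],[0,0,-0.3],[0,0,-0.6],[0,0,-1],[0,0,-1],[0,0,-1],[0,0,-1],[0,0,-1]], "roll": [0,0,0,0,0,0,0,0,0,0,0,0], "hand": [0.3,0.3,0.3,0.3,0.3,0.3,0.3,0.3,0.3,0.3,0.3,0.3]}}

```text
t: 32.85
position: [0.6317, 0.0379, 0.153]
tcp_rot: [0.217, 3.133, 0.001]
contact_force: [0.8, 0.1, -0.8]
grip_width: 0.0554
finger_force: 0.0
```

Emit:
{"name": "move_arm", "arguments": {"dp": [[0,0,-1],[0,0,-0.5],[0,0,0]], "roll": [0,0,0], "hand": [1,1,1]}}

```text
t: 33.15
position: [0.633, 0.038, 0.1837]
tcp_rot: [0.217, 3.129, 0.002]
contact_force: [0.5, 0.1, -0.5]
grip_width: 0.0854
finger_force: 0.0
```

```bash
python3 -c "
from h import *
plan(438,-4,180,168)"
```

```text
t 33.15 pos [633.   38.  183.7] ang 172.1 q7 1.44 tilt 0.29
  roll 0.89 shift [ 9.1  -4.08  0.18]
```

Emit:
{"name": "move_arm", "arguments": {"dp": [[0,0,0],[0.91,-0.41,0.02],[0.91,-0.41,0.02],[0.91,-0.41,0.02],[0.91,-0.41,0.02],[0.91,-0.41,0.02],[0.91,-0.41,0.02],[0.91,-0.41,0.02],[0.91,-0.41,0.02],[0.91,-0.41,0.02],[0.91,-0.41,0.02],[0,0,0]], "roll": [0.89,0,0,0,0,0,0,0,0,0,0,0], "hand": [1,1,1,1,1,1,1,1,1,1,1,1]}}

```text
t: 34.35
position: [0.4326, -0.0051, 0.1752]
tcp_rot: [-0.329, -3.119, 0.001]
contact_force: [0.2, 0.3, -0.0]
grip_width: 0.0853
finger_force: 0.0
```

Emit:
{"name": "move_arm", "arguments": {"dp": [[0,0,0],[0,0,0]], "roll": [0,0], "hand": [1,1]}}

```text
t: 34.55
position: [0.4372, -0.0041, 0.177]
tcp_rot: [0.328, 3.124, -0.0]
contact_force: [0.5, 0.2, 1.4]
grip_width: 0.0857
finger_force: 0.0
```

```bash
python3 -c "
from h import *
im,info=wrist('w7')
c,s,a=face(im,info,(215,100,295,255),.060);print(c,s,a)
plan(*c,29,a)"
```

```text
[437.7  -3.1] [111.5  30.9] -12.0
t 34.6 pos [437.3  -4.1 177. ] ang 168.0 q7 1.3 tilt 0.05
  roll 0.01 shift [-0.01  0.05  7.4 ]
```

View pics/w7.png

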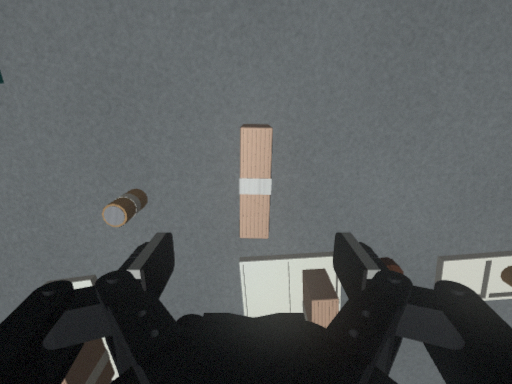

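The second short bundle is at (255,182), square to the grip. The first stands in its lane at (320,295).

Emit:
{"name": "move_arm", "arguments": {"dp": [[0,0.05,0.6],[0,0,0.9],[0,0,0.9],[0,0,0.9],[0,0,0.9],[0,0,0.9],[0,0,0.9],[0,0,0.8],[0,0,0.5],[0,0,0.1],[0,0,0],[0,0,0]], "roll": [0,0,0,0,0,0,0,0,0,0,0,0], "hand": [1,1,1,1,1,1,1,1,1,1,1,1]}}

```text
t: 35.8
position: [0.4372, -0.0034, 0.0293]
tcp_rot: [0.328, 3.123, 0.0]
contact_force: [-0.2, 0.0, 0.1]
grip_width: 0.0853
finger_force: 0.0
```

Emit:
{"name": "move_arm", "arguments": {"dp": [[0,0,0],[0,0,0],[0,0,0],[0,0,0],[0,0,0],[0,0,0],[0,0,0],[0,0,0],[0,0,0]], "roll": [0,0,0,0,0,0,0,0,0], "hand": [-1,-1,-1,-1,-1,-1,-1,-1,-1], "force": 60}}

```text
t: 36.7
position: [0.4369, -0.0033, 0.0293]
tcp_rot: [0.328, 3.124, 0.001]
contact_force: [-0.6, 0.2, 5.6]
grip_width: 0.0295
finger_force: 59.5
```

Emit:
{"name": "move_arm", "arguments": {"dp": [[0,0,-0.5],[0,0,-1],[0,0,-1],[0,0,-1],[0,0,-1],[0,0,-1],[0,0,-1],[0,0,-0.5],[0,0,0]], "roll": [0,0,0,0,0,0,0,0,0], "hand": [-1,-1,-1,-1,-1,-1,-1,-1,-1]}}

```text
t: 37.6
position: [0.4374, -0.0033, 0.1701]
tcp_rot: [0.328, 3.122, 0.002]
contact_force: [-0.5, 0.6, -1.9]
grip_width: 0.0295
finger_force: 59.1
```

```bash
python3 -c "
from h import *
plan(621.2,-23.3,170,172.1)"
```

```text
t 37.6 pos [437.4  -3.3 170.1] ang 168.0 q7 1.3 tilt 0.18
  roll -0.89 shift [-9.24  0.27  0.01]
```

Emit:
{"name": "move_arm", "arguments": {"dp": [[0,0,0],[-0.92,0.03,0],[-0.92,0.03,0],[-0.92,0.03,0],[-0.92,0.03,0],[-0.92,0.03,0],[-0.92,0.03,0],[-0.92,0.03,0],[-0.92,0.03,0],[-0.92,0.03,0],[-0.92,0.03,0],[0,0,0]], "roll": [-0.89,0,0,0,0,0,0,0,0,0,0,0], "hand": [-1,-1,-1,-1,-1,-1,-1,-1,-1,-1,-1,-1]}}

```text
t: 38.8
position: [0.6207, -0.023, 0.167]
tcp_rot: [-0.217, -3.133, 0.002]
contact_force: [-0.9, 0.2, -1.7]
grip_width: 0.0295
finger_force: 59.2
```

```bash
python3 -c "
from h import *
plan(621.2,-23.3,40,172.1)"
```

```text
t 38.8 pos [620.7 -23.  167. ] ang 172.1 q7 1.56 tilt 0.09
  roll -0.0 shift [-0.03 -0.01  6.35]
```

Emit:
{"name": "move_arm", "arguments": {"dp": [[0,0,0.3],[0,0,0.9],[0,0,0.9],[0,0,0.9],[0,0,0.9],[0,0,0.9],[0,0,0.8],[0,0,0.5],[0,0,0.3],[0,0,0.1],[0,0,0],[0,0,0]], "roll": [0,0,0,0,0,0,0,0,0,0,0,0], "hand": [-1,-1,-1,-1,-1,-1,-1,-1,-1,-1,-1,-1]}}

```text
t: 40.0
position: [0.6204, -0.0229, 0.0397]
tcp_rot: [0.217, 3.132, 0.0]
contact_force: [-0.2, 0.5, -1.0]
grip_width: 0.0296
finger_force: 59.2
```

```bash
python3 -c "
from h import *
plan(621.2,-23.3,33.5,172.1)"
```

```text
t 40.0 pos [620.4 -22.9  39.7] ang 172.1 q7 1.63 tilt 0.09
  roll -0.0 shift [-0.04 -0.01  0.31]
```

Emit:
{"name": "move_arm", "arguments": {"dp": [[0,0,0.15],[0,0,0.1],[0,0,0.06],[0,0,0]], "roll": [0,0,0,0], "hand": [-1,-1,-1,-1]}}

```text
t: 40.4
position: [0.6198, -0.0227, 0.0335]
tcp_rot: [0.217, 3.134, 0.001]
contact_force: [-1.5, 0.2, 3.6]
grip_width: 0.0292
finger_force: 59.6
```

Emit:
{"name": "move_arm", "arguments": {"dp": [[0,0,0],[0,0,0],[0,0,0],[0,0,0],[0,0,0],[0,0,-0.3],[0,0,-0.6],[0,0,-1],[0,0,-1],[0,0,-1],[0,0,-1],[0,0,-1]], "roll": [0,0,0,0,0,0,0,0,0,0,0,0], "hand": [0.3,0.3,0.3,0.3,0.3,0.3,0.3,0.3,0.3,0.3,0.3,0.3]}}

```text
t: 41.6
position: [0.6199, -0.023, 0.1528]
tcp_rot: [0.217, 3.133, 0.0]
contact_force: [-0.2, -0.5, 0.8]
grip_width: 0.0551
finger_force: 0.0
```

Emit:
{"name": "move_arm", "arguments": {"dp": [[0,0,-1],[0,0,-0.5],[0,0,0]], "roll": [0,0,0], "hand": [1,1,1]}}

```text
t: 41.9
position: [0.6212, -0.023, 0.1833]
tcp_rot: [0.217, 3.129, 0.001]
contact_force: [0.8, -0.7, 0.2]
grip_width: 0.0847
finger_force: 0.0
```

```bash
python3 -c "
from h import *
plan(435,-149,178,172.1)"
```

```text
t 41.9 pos [621.2 -23.  183.3] ang 172.1 q7 1.56 tilt 0.28
  roll -0.01 shift [ 8.35 -7.52  0.27]
```

Emit:
{"name": "move_arm", "arguments": {"dp": [[0.83,-0.75,0.02],[0.83,-0.75,0.02],[0.83,-0.75,0.02],[0.83,-0.75,0.02],[0.83,-0.75,0.02],[0.83,-0.75,0.02],[0.83,-0.75,0.02],[0.83,-0.75,0.02],[0.83,-0.75,0.02],[0.83,-0.75,0.02],[0,0,0],[0,0,0]], "roll": [0,0,0,0,0,0,0,0,0,0,0,0], "hand": [1,1,1,1,1,1,1,1,1,1,1,1]}}

```text
t: 43.1
position: [0.4341, -0.1483, 0.1762]
tcp_rot: [-0.218, -3.133, -0.001]
contact_force: [0.1, 0.9, -0.7]
grip_width: 0.0853
finger_force: 0.0
```

```bash
python3 -c "
from h import *
im,info=wrist('w8')
x0,y0,x1,y1=225,150,295,225
h=cv2.cvtColor(im,cv2.COLOR_RGB2HSV).astype(int)[y0:y1,x0:x1]
m=((h[...,2]>130)&(h[...,1]<60)).astype(np.uint8)
c=max(cv2.findContours(m,0,cv2.CHAIN_APPROX_NONE)[0],key=cv2.contourArea).reshape(-1,2)+[x0,y0]
(u,v),r=cv2.minEnclosingCircle(c.astype(np.float32));p=cast([[u,v]],info,.056)[0]*1000;print(u,v,r,np.round(p,1))
plan(p[0],p[1],29,172.1)"
```

```text
253.35592651367188 190.440673828125 10.667596817016602 [ 439.6 -149.7   56. ]
t 43.15 pos [ 434.9 -147.9  176.4] ang 172.1 q7 1.73 tilt 0.02
  roll 0.0 shift [-0.25 -0.05  7.37]
```

That matches the earlier fix of (440,-149).

Emit:
{"name": "move_arm", "arguments": {"dp": [[-0.25,0.05,0.3],[0,0,0.9],[0,0,0.9],[0,0,0.9],[0,0,0.9],[0,0,0.9],[0,0,0.9],[0,0,0.8],[0,0,0.6],[0,0,0.26],[0,0,0],[0,0,0]], "roll": [0,0,0,0,0,0,0,0,0,0,0,0], "hand": [1,1,1,1,1,1,1,1,1,1,1,1]}}

```text
t: 44.35
position: [0.4402, -0.1483, 0.0297]
tcp_rot: [0.216, 3.133, -0.0]
contact_force: [0.3, -0.1, -0.2]
grip_width: 0.0854
finger_force: 0.0
```

Emit:
{"name": "move_arm", "arguments": {"dp": [[0,0,0],[0,0,0],[0,0,0],[0,0,0],[0,0,0],[0,0,0],[0,0,0],[0,0,0],[0,0,0],[0,0,0]], "roll": [0,0,0,0,0,0,0,0,0,0], "hand": [-1,-1,-1,-1,-1,-1,-1,-1,-1,-1], "force": 60}}

```text
t: 45.35
position: [0.4398, -0.1484, 0.0299]
tcp_rot: [0.217, 3.134, 0.0]
contact_force: [-1.2, -0.2, 5.0]
grip_width: 0.0249
finger_force: 58.7
```

Emit:
{"name": "move_arm", "arguments": {"dp": [[0,0,-0.5],[0,0,-1],[0,0,-1],[0,0,-1],[0,0,-1],[0,0,-1],[0,0,-1],[0,0,-0.7],[0,0,0]], "roll": [0,0,0,0,0,0,0,0,0], "hand": [-1,-1,-1,-1,-1,-1,-1,-1,-1]}}

```text
t: 46.25
position: [0.4408, -0.1485, 0.1753]
tcp_rot: [0.217, 3.13, 0.0]
contact_force: [1.1, 0.0, -1.3]
grip_width: 0.0245
finger_force: 59.1
```

```bash
python3 -c "
from h import *
plan(630.6,234,170,173.2)"
```

```text
t 46.25 pos [ 440.8 -148.5  175.3] ang 172.1 q7 1.74 tilt 0.25
  roll -0.25 shift [-7.16 20.11  0.27]
```

Emit:
{"name": "move_arm", "arguments": {"dp": [[0,0,0],[-0.2,0.5,0],[-0.33,0.92,0],[-0.33,0.92,0],[-0.33,0.92,0],[-0.33,0.92,0],[-0.33,0.92,0],[-0.33,0.92,0],[-0.33,0.92,0],[-0.33,0.92,0],[-0.33,0.92,0],[-0.33,0.92,0]], "roll": [-0.25,0,0,0,0,0,0,0,0,0,0,0], "hand": [-1,-1,-1,-1,-1,-1,-1,-1,-1,-1,-1,-1]}}

```text
t: 47.45
position: [0.5322, 0.0377, 0.1728]
tcp_rot: [-0.185, -3.135, 0.0]
contact_force: [-0.6, 0.4, -2.4]
grip_width: 0.0244
finger_force: 59.1
```

Emit:
{"name": "move_arm", "arguments": {"dp": [[-0.33,0.92,0],[-0.33,0.92,0],[-0.33,0.92,0],[-0.33,0.92,0],[-0.33,0.92,0],[-0.33,0.92,0],[-0.33,0.92,0],[-0.33,0.92,0],[-0.33,0.92,0],[-0.33,0.92,0],[-0.33,0.92,0],[0,0,0]], "roll": [0,0,0,0,0,0,0,0,0,0,0,0], "hand": [-1,-1,-1,-1,-1,-1,-1,-1,-1,-1,-1,-1]}}

```text
t: 48.65
position: [0.6283, 0.234, 0.1731]
tcp_rot: [0.177, 3.136, 0.004]
contact_force: [-0.7, 2.0, -2.9]
grip_width: 0.0247
finger_force: 59.1
```

Emit:
{"name": "move_arm", "arguments": {"dp": [[0,0,0],[0,0,0]], "roll": [0,0], "hand": [-1,-1]}}

```text
t: 48.85
position: [0.6277, 0.227, 0.1732]
tcp_rot: [-0.188, -3.135, 0.003]
contact_force: [-0.5, -0.2, -2.4]
grip_width: 0.0243
finger_force: 59.1
```

```bash
python3 -c "
from h import *
wrist('w9')
plan(630.6,234,39,173.2)"
```

```text
t 48.9 pos [627.8 226.7 173.3] ang 173.1 q7 1.17 tilt 0.08
  roll -0.02 shift [-0.1   0.38  6.72]
```

View pics/w9.png

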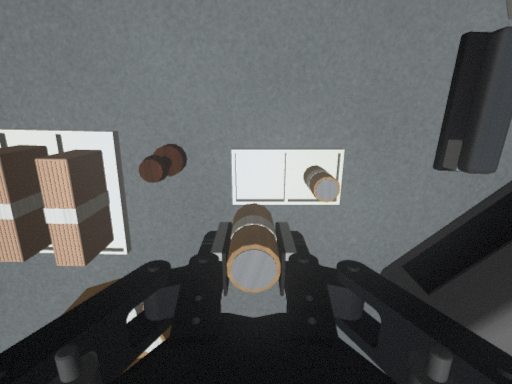

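The first roll stands upright in the far bay at (322,185), and the left bay is free at (260,177). Both short bundles stand in their lanes. I lower the last roll.

Emit:
{"name": "move_arm", "arguments": {"dp": [[-0.12,0.4,0.3],[0,0,0.9],[0,0,0.9],[0,0,0.9],[0,0,0.9],[0,0,0.9],[0,0,0.8],[0,0,0.5],[0,0,0.4],[0,0,0.2],[0,0,0],[0,0,0]], "roll": [0,0,0,0,0,0,0,0,0,0,0,0], "hand": [-1,-1,-1,-1,-1,-1,-1,-1,-1,-1,-1,-1]}}

```text
t: 50.1
position: [0.6319, 0.2365, 0.0402]
tcp_rot: [0.185, 3.135, 0.001]
contact_force: [-0.3, 0.5, -1.4]
grip_width: 0.0247
finger_force: 59.1
```

```bash
python3 -c "
from h import *
plan(630.6,234,34,173.2)"
```

```text
t 50.1 pos [631.9 236.5  40.2] ang 173.2 q7 1.2 tilt 0.08
  roll 0.01 shift [ 0.05 -0.13  0.31]
```

Emit:
{"name": "move_arm", "arguments": {"dp": [[0,-0.1,0.15],[0,0,0.1],[0,0,0.05],[0,0,0]], "roll": [0,0,0,0], "hand": [-1,-1,-1,-1]}}

```text
t: 50.5
position: [0.6313, 0.2339, 0.0341]
tcp_rot: [0.186, 3.136, -0.0]
contact_force: [-0.7, -1.2, 2.1]
grip_width: 0.0245
finger_force: 59.5
```

Emit:
{"name": "move_arm", "arguments": {"dp": [[0,0,0],[0,0,0],[0,0,0],[0,0,0],[0,0,0],[0,0,-0.3],[0,0,-0.6],[0,0,-1],[0,0,-1],[0,0,-1],[0,0,-1],[0,0,-1]], "roll": [0,0,0,0,0,0,0,0,0,0,0,0], "hand": [0.3,0.3,0.3,0.3,0.3,0.3,0.3,0.3,0.3,0.3,0.3,0.3]}}

```text
t: 51.7
position: [0.6314, 0.2343, 0.1537]
tcp_rot: [0.186, 3.135, 0.001]
contact_force: [0.6, 0.7, 0.1]
grip_width: 0.0557
finger_force: 0.0
```

Emit:
{"name": "move_arm", "arguments": {"dp": [[0.6,0,-1],[1,0,-1],[1,0,-0.5],[1,0,0],[1,0,0],[1,0,0],[1,0,0],[1,0,0],[1,0,0],[1,0,0],[0,0,0],[0,0,0]], "roll": [0,0,0,0,0,0,0,0,0,0,0,0], "hand": [1,1,1,1,1,1,1,1,1,1,1,1]}}

```text
t: 52.9
position: [0.4409, 0.2571, 0.2025]
tcp_rot: [0.185, 3.134, 0.002]
contact_force: [0.2, -0.2, 0.1]
grip_width: 0.0854
finger_force: 0.0
```

```bash
python3 -c "
from h import *
from bench import ctrl
im=ctrl.capture('top')
cv2.imwrite('pics/top9.png',cv2.resize(im[80:180,130:390],(800,308),interpolation=cv2.INTER_CUBIC)[:,:,::-1])
o=ctrl.observe();print(o['t'],o['position'],o['joint_vel'])"
```

```text
52.95 [0.44152505 0.25687953 0.20246696] [ 6.70117284e-03  1.60197174e-02  7.03818828e-03 -1.00541359e-02
  8.51153499e-07  1.44424620e-04 -1.01101912e-03]
```

View pics/top9.png

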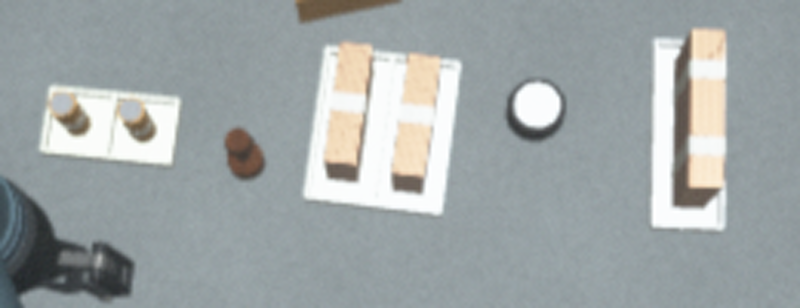

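The final top view shows both rolls upright in separate bays at (72,112) and (137,118). The short bundles are one to a lane at (347,110) and (414,120), and the long bundle is in its tray at (705,115). The sideways offsets match parallax from height. The stamp and cup have not moved and the arm is clear, so I hand it in.

```bash
python3 -c "
from bench import ctrl
print(ctrl.finish_job())"
```

```text
the job is handed in; nothing more can be done
None
```

I handed the job in at about 53 s of the 144 s allowed: all five items stand upright in their trays, one to a lane or bay, and the last picture shows the stamp and sponge cup where they were; the judge's verdict was not returned.

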